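# Weigh down a slat on a spoon billet for gluing

### The job

Dry-run the glue-up: lay the pine slat lengthwise on the pale spoon billet, centred and parallel with it. Then stand the three weights upright along the middle line of the slat: first the black one, midway, then the red one at the left end and the brass one at the right end (as the robot sees it), each with its rim about a centimetre in from the slat's end. Leave the whetstone, pouch and tape measure where they are.

Things in the scene. Friction and masses are not known exactly. Their poses are not given: they have to be found in the camera images.
- spoon_billet: Pale cream-coloured spoon billet (a thick wooden block with pencil lines on top), 200 x 55 x 34 mm, fixed to the bench. Origin at the centre of its underside; x along its length, y across, z up. Its long axis lies roughly across the robot's view (within 15 degrees); its own +x end is always the left end as the robot sees it (towards world +y). The top is 34 mm above the bench.
- pine_slat: Loose thin pine slat, light orange-brown with a few dark knots or grain lines, browner and half as thick as the cream-coloured billet, 190 x 50 x 16 mm, 75 g, lying flat on the bench. Origin at the centre of its underside; x along its length, y across, z up. At the start its long axis also lies roughly across the robot's view.
- black_weight: Loose black weight, about 0.4 kg: a plain upright cylinder 42 mm in diameter and 42 mm high with a small knob on top (22 mm in diameter, total height 58.5 mm). Origin at the centre of its underside, z up. It can be gripped across the cylinder from above. It ends in the middle of the slat, between the other two.
- red_weight: Loose red-painted weight, about 0.4 kg: a plain upright cylinder 42 mm in diameter and 42 mm high with a small knob on top (22 mm in diameter, total height 58.5 mm). Origin at the centre of its underside, z up. It can be gripped across the cylinder from above. It ends at the slat's left end.
- brass_weight: Loose golden brass weight, about 0.4 kg: a plain upright cylinder 42 mm in diameter and 42 mm high with a small knob on top (22 mm in diameter, total height 58.5 mm). Origin at the centre of its underside, z up. It can be gripped across the cylinder from above. It ends at the slat's right end.
- whetstone: Bystander, not to be disturbed: grey whetstone in a wooden holder, 210 x 75 x 36 mm, loose on the bench and lying roughly across the robot's view. Origin at the centre of its underside; x along its length.
- leather_pouch: Bystander, not to be disturbed: brown leather pouch, 100 x 74 x 33 mm, loose, behind the work. Origin at the centre of its underside.
- tape_measure: Bystander, not to be disturbed: yellow pocket tape measure standing on edge, 90 x 32 x 62 mm, loose, behind the work. Origin at the centre of its underside.
Things that resemble listed ones, but are neither listed nor needed, are in the scene too. Several things have the shape of the black_weight; the one meant has the colours described above.

How it is judged (in metres and radians):
On the way, in this order (a step that is already met when the one before it is completed fails the run):
1. the slat lies centred and parallel on the billet, no weight on it yet, let go (z of pine_slat in the frame of spoon_billet between 0.03 and 0.038 m and x of pine_slat in the frame of spoon_billet between -0.012 and 0.012 m and y of pine_slat in the frame of spoon_billet between -0.01 and 0.01 m and angle between the x axis of pine_slat and the x axis of spoon_billet, either way round below 0.1 rad and angle between pine_slat's own z axis and vertical below 0.06 rad and contact force between pine_slat and the fingers below 0.1 N and height (world z) of each of black_weight, red_weight, brass_weight below 0.02 m), for 0.2 s.
2. the black weight stands in the middle of the slat, let go, with the red and the brass weight still on the bench (z of pine_slat in the frame of spoon_billet between 0.03 and 0.038 m and x of pine_slat in the frame of spoon_billet between -0.012 and 0.012 m and y of pine_slat in the frame of spoon_billet between -0.01 and 0.01 m and angle between the x axis of pine_slat and the x axis of spoon_billet, either way round below 0.1 rad and angle between pine_slat's own z axis and vertical below 0.06 rad and x of black_weight in the frame of spoon_billet between -0.013 and 0.013 m and y of black_weight in the frame of spoon_billet between -0.015 and 0.015 m and z of black_weight in the frame of spoon_billet between 0.045 and 0.055 m and angle between black_weight's own z axis and vertical below 0.08 rad and contact force between black_weight and the fingers below 0.1 N and height (world z) of each of red_weight, brass_weight below 0.02 m), for 0.2 s.
At the end, for the whole second after the job is handed in: Slat flat on the billet, centred within 12 mm lengthwise and 10 mm crosswise, parallel within 0.1 rad; weights upright on it within 15 mm of the billet's middle line: black within 13 mm of its middle, red 49-80 mm from it to the left (+x), brass 49-80 mm to the right; all released, at rest (z of pine_slat in the frame of spoon_billet between 0.03 and 0.038 m and x of pine_slat in the frame of spoon_billet between -0.012 and 0.012 m and y of pine_slat in the frame of spoon_billet between -0.01 and 0.01 m and angle between the x axis of pine_slat and the x axis of spoon_billet, either way round below 0.1 rad and angle between pine_slat's own z axis and vertical below 0.06 rad and x of black_weight in the frame of spoon_billet between -0.013 and 0.013 m and y of black_weight in the frame of spoon_billet between -0.015 and 0.015 m and z of black_weight in the frame of spoon_billet between 0.045 and 0.055 m and angle between each of black_weight, red_weight, brass_weight's own z axis and vertical below 0.08 rad and x of red_weight in the frame of spoon_billet between 0.049 and 0.08 m and y of red_weight in the frame of spoon_billet between -0.015 and 0.015 m and z of red_weight in the frame of spoon_billet between 0.045 and 0.055 m and x of brass_weight in the frame of spoon_billet between -0.08 and -0.049 m and y of brass_weight in the frame of spoon_billet between -0.015 and 0.015 m and z of brass_weight in the frame of spoon_billet between 0.045 and 0.055 m and linear speed of each of pine_slat, black_weight, red_weight, brass_weight below 0.02 m/s); the robot touches nothing.
It fails at once if the whetstone is shoved more than 20 mm (distance of whetstone from where it was at the start of the episode above 0.02 m).
It fails at once if the leather pouch is shoved more than 20 mm (distance of leather_pouch from where it was at the start of the episode above 0.02 m).
It fails at once if the tape measure is shoved more than 20 mm (distance of tape_measure from where it was at the start of the episode above 0.02 m).
It also fails if it takes over 99 s, if anything falls off the work surface, if the arm or the gripper's body presses on something with over 40 N, if the wrist force passes 120 N, or if a joint passes its speed limit or range.

### The arm

A 6-joint arm with a two-finger parallel gripper is mounted at the origin on a cart in front of the work surface, level with it; the furniture and walls round the work are solid. World frame = base frame: x ahead of the robot, y to its left, z up, the work surface at z = 0. Lengths are in m, angles in degrees, forces in N, time in s.
With the tool pointing down it reaches from about 0.4 to 0.825 m from the base axis. Payload 7 kg.
Tool frame: the origin (TCP) lies at the very end of the fingers, on their centre line; the grasp point (between the pads) lies 19 mm behind it; z points along the fingers, y is the line along which they close (so a half turn about z gives the same grasp; the last joint's range is limited). The gripper opens to 88 mm and grips with 3 to 60 N. Pads are 19 mm wide; open, the fingers measure 130 mm over their backs; the gripper's body (78 mm by 193 mm) begins 47 mm behind the grasp point.
Start: joints at [86.981, 20.546, 0.682, 0, -70.136, -16.507], TCP at [0.226, 0.636, 0.227] pointing down, gripper open.
Joint ranges: [-176.03, 176.03], [-82.01, 121.73], [-58.28, 71.71], [-173.87, 95.51], [-174.79, -0.11], [-173.66, 173.66]. Speed limits (degrees/s): [136.94, 136.94, 172.46, 180, 180, 180].

### API

Orientations are given as [roll, pitch, yaw] about the fixed x, y, z axes, in that order (R = Rz(yaw) Ry(pitch) Rx(roll)).
In Python, from plant import get_obs, snapshot, camera_params, close_job, boxes_of, cut_out, landmark_of gives the robot as it stands.
- The arm moves only by the shell command python3 -m inch 'ROWS' [OPENING]. ROWS is text: rows parted by semicolons, each of 6 numbers parted by spaces: the shift along the tool's x, y, z in units of 30 cm (1.0 is 30 cm), then the turn, a rotation vector about the tool's x, y, z in units of pi rad (1.0 is pi rad). A call has 1 to 10 rows; each row is the pose to reach, as a shift and turn from the pose commanded when the call began, along the tool's axes at that moment, turning the shorter way round; what a row does not reach only later rows make up. A row lasts 1/12 s, in which the tool goes at most 41.7 mm and 7.16 degrees, less where a joint would pass 70% of its speed; a pose out of reach is approached as far as the arm can. A call with a number of a shift or a turn outside -1 to 1 is refused whole. A call with a gripper value outside its range is refused whole. OPENING is the closure, from -1 (fully open) to 1 (shut), set as the call begins (- or left out, the last holds). The fingers move at their own pace and stop on an object; the grip force is fixed at half the most. Time passes only in rows, so rows that repeat a pose let the fingers close. It gives the time, the measured TCP pose, the force, the opening and the grip force at its end, in the units of the state.
- get_obs(): the state, without advancing time (a new reading comes with each control period).
- snapshot(name): name is "side" or "top" or "wrist"; returns the picture (400x640x3 uint8, red, green, blue); there is no depth.
- camera_params(name): a dict with "mtx" (3x3 intrinsics, pixels), "k1" (the pictures are not rectified: a ray, as slopes to the right and down, at radius r is drawn at 1 + k1 r^2 times it, then the intrinsics apply), "rvec" (rotation vector, rad) and "tvec" (3), from world to camera coordinates, as OpenCV has them. Camera axes: x right, y down, z forward; pixel columns grow to the right and rows downward; lengths in m; the calibration is good to about 2 mm. A picture is of the moment at which its call begins: read the wrist's pose just before it. camera_params takes no time and is no camera call; for the wrist camera it gives the pose at the moment of the call.
- close_job(): hands the job in; it is judged then, once.
Trained networks look in the newest picture that a camera, given by its name, has taken for a name from the list of things; names that differ only in an ending like _2 or _b are one class to them, and where a whole thing is asked for, a point or a joint stands for the part that bears it (a point fixed in the world has none). Each returns a list of dicts, best first, with "p" (0 to 1); they miss things now and then, are a little off and sometimes report something else, mostly with a low value. They report only what shows in the picture. A call takes as long as a camera call. They do not tell look-alikes from the thing itself.
- boxes_of(camera, thing): "rect" ([left, top, width, height] in pixels, round what is visible of it).
- cut_out(camera, thing): "pixels" (400x640 bool, what is visible of it) and "rect" ([left, top, width, height] in pixels, round what is visible of it).
- landmark_of(camera, thing): "uv" ([column, row] in pixels: a listed point, or the origin of a listed thing).
The state is a dict: "clock": time; "joint_pos": joint angles; "qvel": joint speeds; "tau": joint torques, N m; "tool_pos": TCP position; "orientation": TCP orientation; "force": force on the tool from outside, world axes, zero at the start; "moment": the same for the moment, N m; "opening": finger opening in m; "gripper_force": force on a finger pad.
Only numpy, scipy, OpenCV 4.12 (cv2) and the standard library are available. Lean on these libraries where they do the work, as an engineer would, in place of code of your own. Each camera call takes 0.05 s, during which the arm holds its last target. There are 200 camera calls.

## Working session

There is one attempt and no reset: what is moved stays moved. The work goes in short steps, Python scripts to look and compute and a shell command to move; the robot and the scene stay as the last step left them, time stands still between calls to the robot, and variables do not carry over. Pictures are saved under pics/ and viewed, at most 14 in all, crops included, and the job is handed in when it is done.

```bash
ls; mkdir -p pics; python3 - <<'E'
from plant import *
import cv2,numpy as np
for n in("top","side"):
    im=snapshot(n); cv2.imwrite(f"pics/{n}0.png",im[:,:,::-1])
    p=camera_params(n); R=cv2.Rodrigues(np.array(p["rvec"],float))[0]; print(n,p["k1"],np.array(p["mtx"]).tolist(),(-R.T@np.array(p["tvec"]).ravel()).round(3),R[2].round(2))
    for t in("spoon_billet","pine_slat","black_weight","red_weight","brass_weight","whetstone","leather_pouch","tape_measure"):
        print(t,[(np.round(b["rect"]).astype(int).tolist(),round(b["p"],2)) for b in boxes_of(n,t)])
print(get_obs())
E
```

```text
pics
top -0.0826164321665205 [[389.15466480166754, 0.0, 317.60892694617695], [0.0, 389.15466480166754, 202.44512723163865], [0.0, 0.0, 1.0]] [0.532 0.009 0.941] [ 0.07 -0.01 -1.  ]
spoon_billet [([376, 165, 85, 38], 0.76)]
pine_slat [([223, 185, 76, 22], 0.69)]
black_weight [([198, 257, 22, 14], 0.73), ([191, 215, 24, 14], 0.58)]
red_weight [([343, 258, 22, 23], 0.67)]
brass_weight [([332, 172, 20, 24], 0.6)]
whetstone []
leather_pouch [([251, 116, 47, 35], 0.56)]
tape_measure [([326, 124, 42, 27], 0.63)]
side -0.03469609532693232 [[469.34711471682994, 0.0, 306.3768224340245], [0.0, 469.34711471682994, 198.57620545410495], [0.0, 0.0, 1.0]] [0.422 0.931 0.415] [ 0.19 -0.91 -0.38]
spoon_billet [([295, 150, 38, 39], 0.87)]
pine_slat [([271, 212, 47, 54], 0.63)]
black_weight [([360, 244, 27, 45], 0.85), ([303, 244, 28, 39], 0.67), ([296, 151, 40, 37], 0.57)]
red_weight [([363, 242, 22, 42], 0.26)]
brass_weight [([290, 178, 24, 27], 0.73)]
whetstone [([363, 155, 31, 19], 0.98)]
leather_pouch [([205, 202, 50, 32], 0.57)]
tape_measure [([245, 164, 20, 37], 0.59)]
{'clock': 0.9, 'joint_pos': array([ 8.69805430e+01,  2.05429751e+01,  6.81528213e-01,  9.97168244e-04,
       -7.01342684e+01, -1.65071773e+01]), 'qvel': array([-0.06200543,  0.01129781, -0.01402805, -0.02151825, -0.07309199,
       -0.07786509]), 'tau': array([ 1.72828459e-03, -5.82358146e+01,  2.93300915e+01,  7.00253963e+00,
        1.24606246e-02, -1.93210371e-05]), 'tool_pos': array([0.22562913, 0.63615857, 0.22659934]), 'orientation': array([-1.79995625e+02,  3.18230790e-04, -1.95262955e+01]), 'force': array([-0.70980575, -0.78956209,  0.23630994]), 'moment': array([-0.07527853,  0.03182247, -0.07225673]), 'gripper_force': 0.0, 'opening': 0.08752080419566452}
```

```bash
python3 - <<'E'
import cv2
a=cv2.imread("pics/top0.png")[95:315,150:510]
cv2.imwrite("pics/top0c.png",cv2.resize(a,None,fx=2.2,fy=2.2,interpolation=cv2.INTER_CUBIC))
a=cv2.imread("pics/side0.png")[120:330,170:450]
cv2.imwrite("pics/side0c.png",cv2.resize(a,None,fx=2.8,fy=2.8,interpolation=cv2.INTER_CUBIC))
E
```

```text
(no output)
```

View pics/top0c.png

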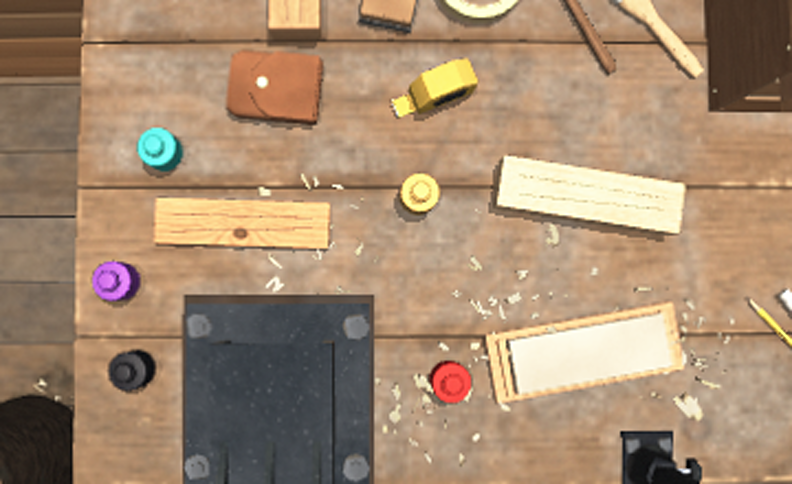

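View pics/side0c.png

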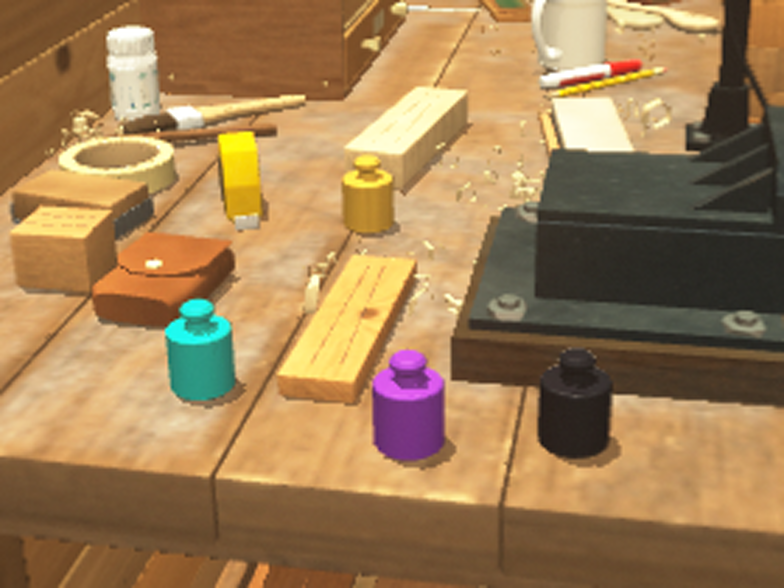

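Top crop: pine slat at about px (260,196), billet (418,184), brass (341,183), red (355,269), black (209,263). The cyan (222,163) and purple (202,223) weights are look-alikes in other colours, and the yellow tape is at (350,135). There is also a dark machine at about px (277,280). I need the full pictures to see how tall it is.

View pics/side0.png

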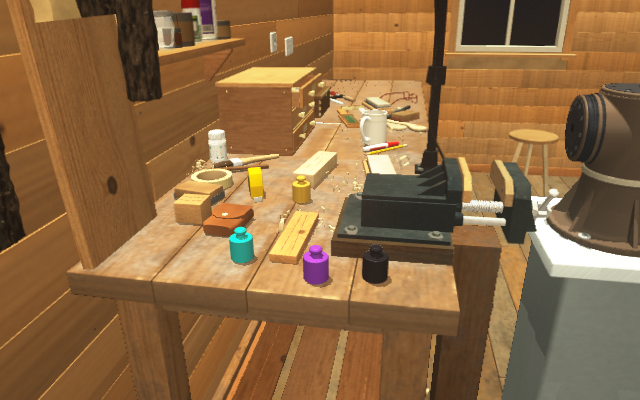

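View pics/top0.png

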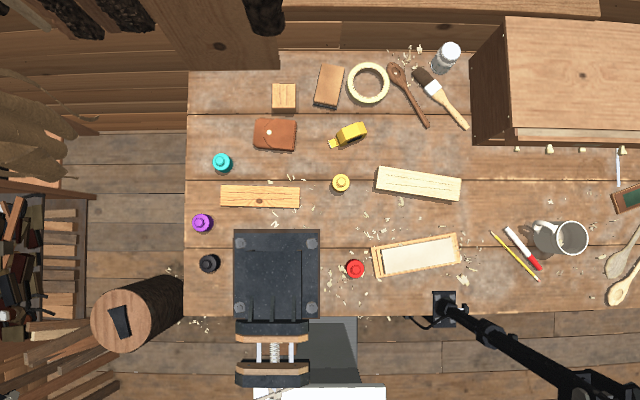

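```bash
cat > h.py <<'E'
import numpy as np, cv2
from plant import *
from scipy.spatial.transform import Rotation as Ro
def cam(n):
    p=camera_params(n); R=cv2.Rodrigues(np.array(p["rvec"],float))[0]; t=np.array(p["tvec"],float).ravel()
    return np.array(p["mtx"],float),p["k1"],R,t
def rays(c,uv):
    K,k1,R,t=c
    q=cv2.undistortPoints(np.array(uv,float).reshape(-1,1,2),K,np.array([k1,0,0,0,0.])).reshape(-1,2)
    return -R.T@t, np.c_[q,np.ones(len(q))]@R
def plane(c,uv,z):
    o,d=rays(c,uv); return (o+d*((z-o[2])/d[:,2])[:,None])[:,:2]
def tri(obs):
    A=np.zeros((3,3));b=np.zeros(3);L=[]
    for c,uv in obs:
        o,d=rays(c,uv); d=d[0]/np.linalg.norm(d[0]); P=np.eye(3)-np.outer(d,d); A+=P;b+=P@o;L.append((P,o))
    x=np.linalg.solve(A,b); return x,[np.linalg.norm(P@(x-o)) for P,o in L]
def proj(c,X):
    K,k1,R,t=c
    return cv2.projectPoints(np.array(X,float).reshape(-1,3),cv2.Rodrigues(R)[0],t,K,np.array([k1,0,0,0,0.]))[0].reshape(-1,2)
def fitbox(c,mask,L,W,H,x0):
    """pose (x,y,yaw) of a box of known size, underside at zb, whose silhouette best matches mask; x0=(x,y,yaw,zb)"""
    from scipy.optimize import minimize
    m=mask.astype(np.uint8)*255; m4=cv2.resize(m,None,fx=4,fy=4)>127
    def f(p):
        R=Ro.from_euler('z',p[2]).as_matrix()
        P=np.array([[sx*L/2,sy*W/2,z] for sx in(-1,1) for sy in(-1,1) for z in(0,H)])@R.T+[p[0],p[1],x0[3]]
        h=cv2.convexHull(((proj(c,P)+.5)*4*16-8).astype(np.int32)); g=np.zeros(m4.shape,np.uint8); cv2.fillConvexPoly(g,h,1,shift=4)
        g=g>0; return 1-(g&m4).sum()/max(1,(g|m4).sum())
    s=np.array(x0[:3],float)
    for d in(.02,.005):
        r=minimize(f,s,method='Nelder-Mead',options=dict(initial_simplex=np.vstack([s]+[s+v for v in np.diag([d,d,d*8])]),xatol=1e-4,fatol=1e-4)); s=r.x
    return s,r.fun
def togo(target,yaw=None):
    """shift and turn in row units, from the measured pose, for a downward tool; yaw=direction of closing line (tool y), deg, mod 180"""
    o=get_obs(); R=Ro.from_euler('xyz',o["orientation"],degrees=True)
    d=R.inv().apply(np.array(target)-o["tool_pos"])/.3
    r=np.zeros(3)
    if yaw is not None:
        y=R.apply([0,1,0]); a=np.degrees(np.arctan2(y[1],y[0])); e=(yaw-a+90)%180-90
        # level the tool too
        x=np.cos(np.radians(a+e)),np.sin(np.radians(a+e)); yv=np.array([x[0],x[1],0]); zv=np.array([0,0,-1.]); xv=np.cross(yv,zv)
        r=(R.inv()*Ro.from_matrix(np.c_[xv,yv,zv])).as_rotvec()/np.pi
    print("shift",d.round(4),"turn",r.round(4)); return d,r
E
python3 - <<'E'
from h import *
C={n:cam(n) for n in("top","side")}
for n in C: snapshot(n)
for t in("spoon_billet","pine_slat","black_weight","red_weight","brass_weight","whetstone","leather_pouch","tape_measure"):
    l={n:[(np.round(b["uv"],1),round(b["p"],2)) for b in landmark_of(n,t)[:4]] for n in C}
    print(t,[[ (u.tolist(),p) for u,p in v] for v in l.values()])
    for u,_ in l["top"]:
        for v,_ in l["side"]:
            x,e=tri([(C["top"],u),(C["side"],v)])
            if max(e)<.02: print("   ",u,v,x.round(4),np.round(e,4))
for t,L,W,H in(("pine_slat",.19,.05,.016),("spoon_billet",.2,.055,.034)):
    for m in cut_out("top",t)[:1]:
        ys,xs=np.nonzero(m["pixels"]); x,y=plane(C["top"],[[xs.mean(),ys.mean()]],H)[0]
        print(t,fitbox(C["top"],m["pixels"],L,W,H,(x,y,np.pi/2,0)))
# vise top height check: jaw corner
E
```

```text
spoon_billet [[([415.9, 185.8], 0.74)], [([319.5, 173.9], 0.71)]]
    [415.9 185.8] [319.5 173.9] [ 0.6322 -0.2387 -0.001 ] [0.0034 0.0034]
pine_slat [[([260.7, 197.9], 0.73)], [([296.6, 239.1], 0.84)]]
    [260.7 197.9] [296.6 239.1] [ 0.607   0.1414 -0.0016] [0.0008 0.0008]
black_weight [[([203.7, 222.4], 0.77), ([226.7, 164.3], 0.74), ([213.7, 261.9], 0.68)], [([314.0, 275.4], 0.96), ([374.4, 276.8], 0.87), ([243.0, 256.2], 0.74)]]
    [203.7 222.4] [314.  275.4] [0.5474 0.278  0.0059] [0.0009 0.0009]
    [226.7 164.3] [243.  256.2] [ 6.886e-01  2.254e-01 -1.000e-04] [0.0002 0.0002]
    [213.7 261.9] [374.4 276.8] [ 0.4511  0.2543 -0.0016] [0. 0.]
red_weight [[([354.4, 268.3], 0.6)], []]
brass_weight [[([340.1, 180.4], 0.54)], [([298.6, 202.2], 0.93)]]
    [340.1 180.4] [298.6 202.2] [ 0.6478 -0.0528 -0.0071] [0.0018 0.0018]
whetstone [[([414.9, 252.3], 0.87)], [([299.0, 201.0], 0.63), ([380.4, 176.9], 0.61)]]
    [414.9 252.3] [380.4 176.9] [ 4.703e-01 -2.330e-01  3.000e-04] [0.0033 0.0033]
leather_pouch [[([274.9, 134.6], 0.98), ([413.0, 251.0], 0.28)], [([229.3, 223.2], 0.97), ([380.9, 177.5], 0.56)]]
    [274.9 134.6] [229.3 223.2] [0.7591 0.1066 0.0054] [0.0018 0.0018]
    [413. 251.] [380.9 177.5] [ 4.711e-01 -2.286e-01  1.000e-04] [0.0056 0.0056]
tape_measure [[([344.9, 138.7], 0.81)], [([257.5, 196.2], 0.97)]]
    [344.9 138.7] [257.5 196.2] [ 0.7509 -0.0651 -0.003 ] [0.0017 0.0017]
pine_slat (array([ 0.4495571 , -0.06521793,  0.99746299]), np.float64(0.8458066394874781))
spoon_billet (array([ 0.63884429, -0.23512877,  1.41650357]), np.float64(0.039154068286054056))
```

```bash
python3 - <<'E'
from h import *
T=cam("top");S=cam("side")
print("red",plane(T,[[354.4,268.3]],0), "vise edges z=.05",plane(T,[[233,229],[320,229]],.05))
# body top far(+y) left corner side (363,174); try top-picture candidates
for u in([251,250],[249,251],[233,230]):
    print(tri([(T,u),(S,[364,173])]))
print("plate",tri([(T,[234,230]),(S,[345,195])]))
togo([.607,.141,.22],-2.5); togo([.607,.141,.22])
E
```

```text
red [[ 0.43600436 -0.08546097]] vise edges z=.05 [[ 0.5307354   0.19714357]
 [ 0.53068435 -0.00220003]]
(array([0.48473489, 0.1405065 , 0.13921248]), [np.float64(0.0030440886205929632), np.float64(0.0030440886205930734)])
(array([0.48359834, 0.14444441, 0.14063928]), [np.float64(0.0022059667653623197), np.float64(0.002205966765362491)])
(array([0.50404788, 0.17406618, 0.15079222]), [np.float64(0.024822247872442534), np.float64(0.024822247872442665)])
plate (array([0.51953068, 0.18096772, 0.11156428]), [np.float64(0.009194561960301733), np.float64(0.009194561960301719)])
shift [1.7498 1.1308 0.0219] turn [-0.     -0.      0.4054]
shift [1.7498 1.1308 0.0219] turn [0. 0. 0.]
```

```bash
python3 -m inch '0.12 0.08 0 0 0 0.03; 0.24 0.16 0 0 0 0.06; 0.36 0.23 0 0 0 0.09; 0.48 0.31 0 0 0 0.12; 0.6 0.39 0 0 0 0.15; 0.72 0.46 0 0 0 0.18; 0.84 0.54 0 0 0 0.21; 0.95 0.61 0 0 0 0.24; 0.95 0.61 0 0 0 0.25; 0.95 0.61 0 0 0 0.25' -1; python3 -c "
from h import *
togo([.607,.141,.22],-2.5)"
```

```text
clock: 2.73
tool_pos: [0.4345, 0.3662, 0.2269]
orientation: [-180.0, 0.0, -64.8]
force: [-0.5, 1.0, -0.2]
opening: 0.0876
gripper_force: 0.0
shift [ 0.9238 -0.2012  0.023 ] turn [-1.000e-04  0.000e+00  1.537e-01]
```

```bash
python3 -m inch '0.12 -0.03 0.0 0 0 0.03; 0.24 -0.05 0.01 0 0 0.06; 0.36 -0.08 0.01 0 0 0.09; 0.48 -0.1 0.01 0 0 0.12; 0.6 -0.13 0.02 0 0 0.15; 0.72 -0.16 0.02 0 0 0.154; 0.84 -0.18 0.02 0 0 0.154; 0.924 -0.201 0.023 0 0 0.154; 0.924 -0.201 0.023 0 0 0.154; 0.924 -0.201 0.023 0 0 0.154'; python3 - <<'E'
from h import *
C=cam("wrist"); im=snapshot("wrist"); cv2.imwrite("pics/w1.png",im[:,:,::-1])
o,d=rays(C,[[320,200]]);print(o.round(3),d.round(2),get_obs()["tool_pos"])
for m in cut_out("wrist","pine_slat"):
    print(m["rect"],m["p"],m["pixels"].sum(),fitbox(C,m["pixels"],.19,.05,.016,(.607,.141,1.53,0)))
E
```

```text
clock: 3.57
tool_pos: [0.6072, 0.1437, 0.2191]
orientation: [180.0, -0.0, -92.3]
force: [-0.3, -0.4, -0.4]
opening: 0.0881
gripper_force: 0.0
[0.605 0.062 0.377] [[ 0.02  0.3  -0.95]] [0.60671862 0.1444613  0.2192542 ]
[301.5, 93.6, 41.2, 148.4] 0.66 5847 (array([0.6110203 , 0.14255777, 1.5343135 ]), np.float64(0.02613016655086009))
```

View pics/w1.png

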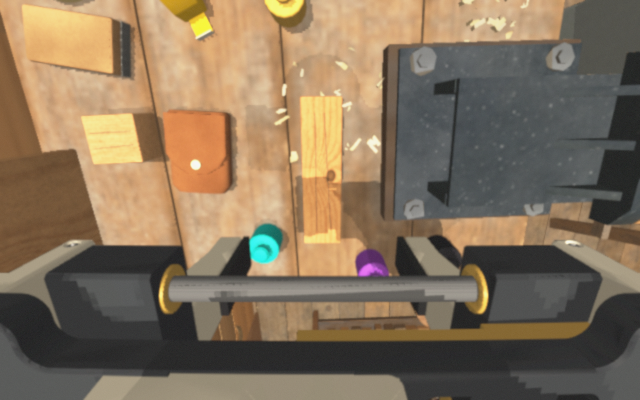

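Wrist picture: the slat is at about (322,170), standing free, with purple at (372,265), cyan at (265,243) and the vise to the right, its bolts at (424,61) and (414,208). I'll check the vise base height before descending, because the gripper body is long in that direction.

```bash
python3 - <<'E'
from h import *
T=cam("top");W=cam("wrist")
print(tri([(T,[312.3,243.6]),(W,[424,61])]),tri([(T,[240,243.4]),(W,[414,208])]))
print(plane(W,[[388,46],[384,218],[397,46]],.03))
x,e=tri([(T,[260.7,197.9]),(W,landmark_of("wrist","pine_slat")[0]["uv"])]);print("slat",x,e)
togo([.611,.1425,.06],-2.1); togo([.611,.1425,.005],-2.1)
E
```

```text
(array([0.49627619, 0.01717616, 0.04090395]), [np.float64(0.0018797478187124487), np.float64(0.0018797478187124333)]) (array([0.49800809, 0.18245052, 0.04417754]), [np.float64(0.000700188695966022), np.float64(0.0007001886959659681)])
[[0.53188019 0.00118079]
 [0.53159038 0.20029723]
 [0.52212114 0.0014958 ]]Traceback (most recent call last):
  File "<stdin>", line 5, in <module>
IndexError: list index out of range
```

```bash
python3 -c "
from h import *
togo([.611,.1425,.005],-2.1)"
```

```text
shift [ 0.0087 -0.0159  0.7156] turn [ 0.      0.0001 -0.0003]
```

```bash
python3 -m inch '0.009 -0.016 0.1 0 0 0; 0.009 -0.016 0.22 0 0 0; 0.009 -0.016 0.34 0 0 0; 0.009 -0.016 0.46 0 0 0; 0.009 -0.016 0.56 0 0 0; 0.009 -0.016 0.63 0 0 0; 0.009 -0.016 0.68 0 0 0; 0.009 -0.016 0.715 0 0 0; 0.009 -0.016 0.715 0 0 0' && python3 -m inch '0 0 0 0 0 0; 0 0 0 0 0 0; 0 0 0 0 0 0; 0 0 0 0 0 0; 0 0 0 0 0 0; 0 0 0 0 0 0; 0 0 0 0 0 0; 0 0 0 0 0 0' 1
```

```text
clock: 4.47
tool_pos: [0.6098, 0.1418, 0.0031]
orientation: [179.8, -0.1, -92.2]
force: [-0.4, 0.3, 0.8]
opening: 0.0877
gripper_force: 0.0
clock: 5.13
tool_pos: [0.6114, 0.1412, 0.0056]
orientation: [-180.0, 0.0, -92.2]
force: [-2.0, -0.3, 5.6]
opening: 0.0497
gripper_force: 30.0
```

```bash
python3 -m inch '0 0 -0.05 0 0 0; 0 0 -0.15 0 0 0; 0 0 -0.28 0 0 0; 0 0 -0.4 0 0 0; 0 0 -0.5 0 0 0; 0 0 -0.6 0 0 0; 0 0 -0.6 0 0 0' && python3 -c "
from h import *
togo([.635,-.06,.19],-8.8)"
```

```text
clock: 5.72
tool_pos: [0.6146, 0.1421, 0.1923]
orientation: [-179.5, 0.2, -92.2]
force: [0.9, 0.2, -0.7]
opening: 0.0498
gripper_force: 30.0
shift [ 0.6707 -0.0937  0.006 ] turn [-0.003   0.0014  0.0367]
```

```bash
python3 -m inch '0.08 -0.01 0 0 0 0.01; 0.18 -0.03 0 0 0 0.02; 0.29 -0.04 0 0 0 0.03; 0.4 -0.06 0 0 0 0.036; 0.5 -0.07 0 0 0 0.036; 0.6 -0.08 0 0 0 0.036; 0.67 -0.094 0 0 0 0.036; 0.67 -0.094 0 0 0 0.036; 0.67 -0.094 0 0 0 0.036' && python3 - <<'E'
from h import *
C=cam("wrist"); im=snapshot("wrist"); cv2.imwrite("pics/w2.png",im[:,:,::-1])
print(get_obs()["tool_pos"],get_obs()["orientation"])
for t,L,W,H,x0 in(("spoon_billet",.2,.055,.034,(.635,-.237,1.41,0)),("pine_slat",.19,.05,.016,(.635,-.06,1.41,.185))):
  for m in cut_out("wrist",t)[:3]:
    print(t,m["rect"],m["p"],fitbox(C,m["pixels"],L,W,H,x0))
E
```

```text
clock: 6.47
tool_pos: [0.6315, -0.0621, 0.1845]
orientation: [180.0, -0.0, -98.9]
force: [-0.0, 1.1, -0.6]
opening: 0.0494
gripper_force: 30.0
[ 0.63149627 -0.06118347  0.18461477] [ 1.79964198e+02  3.01076410e-03 -9.88087744e+01]
spoon_billet [255.8, 0.0, 64.5, 122.9] 0.95 (array([ 0.63340991, -0.27473525,  1.42527491]), np.float64(0.08527724665391967))
pine_slat [272.3, 79.7, 100.4, 250.3] 0.93 (array([ 0.63317256, -0.06049201,  1.41667831]), np.float64(0.28408890646424445))
```

View pics/w2.png

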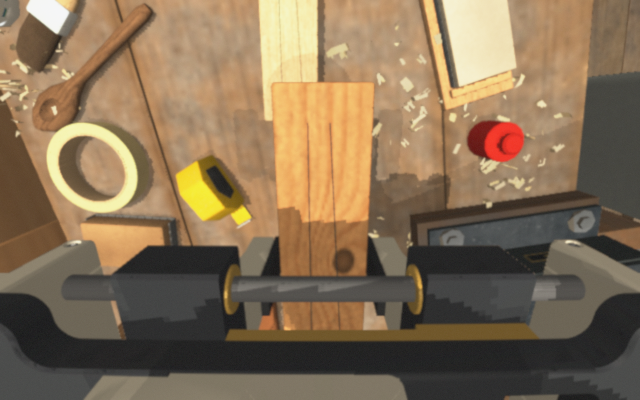

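The held slat spans columns 272–374 with its far end at row 83, and the billet is behind it at (290,50), clipped. Red is at (502,142), the tape at (210,190). I'll check the slat's offset in the grip and the billet's near corner.

```bash
python3 - <<'E'
from h import *
C=cam("wrist"); o=get_obs(); T=cam("top")
e=plane(C,[[272,83.5],[374,83.5]],o["tool_pos"][2]-.0055+.016); print(e, "slat centre",e.mean(0)+.095*np.array([np.cos(np.radians(81.2)),np.sin(np.radians(81.2))]),"width",np.linalg.norm(e[1]-e[0]))
print("billet near-left corner predicted px",proj(C,[[.6388+.1*.1530-s*.0275*.988,-.2351+.1*.988+s*.0275*.153,z] for s in(-1,1) for z in (.034,0)]))
snapshot("top")
for m in cut_out("top","spoon_billet")[:1]: print(m["rect"],fitbox(T,m["pixels"],.2,.055,.034,(.638,-.235,1.41,0)))
E
python3 -c "
import cv2;cv2.imwrite('pics/w2c.png',cv2.resize(cv2.imread('pics/w2.png')[0:150,220:360],None,fx=4,fy=4,interpolation=cv2.INTER_CUBIC))"
```

```text
[[ 0.64267415 -0.15570113]
 [ 0.59475264 -0.14837361]] slat centre [ 0.63324705 -0.05815568] width 0.04847848748468204
billet near-left corner predicted px [[264.54434079 118.07875083]
 [270.28634217 117.1146117 ]
 [318.06642092 118.10817946]
 [318.56088849 117.14757255]]
[400.7, 171.4, 57.9, 32.0] (array([ 0.63740785, -0.24179475,  1.43048282]), np.float64(0.37780829121505155))
```

View pics/w2c.png

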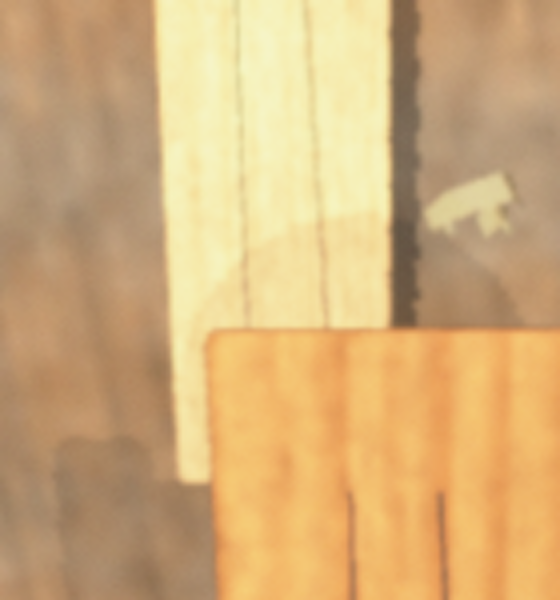

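```bash
python3 -c "
from h import *
togo([.638,-.2365,.08],-8.6)"
```

```text
shift [ 0.5791 -0.1094  0.3503] turn [ 0.      0.     -0.0003]
```

```bash
python3 -m inch '0.06 -0.01 0.0 0 0 0; 0.16 -0.03 0.0 0 0 0; 0.27 -0.05 0.0 0 0 0; 0.38 -0.07 0.0 0 0 0; 0.48 -0.09 0.05 0 0 0; 0.55 -0.105 0.13 0 0 0; 0.579 -0.109 0.22 0 0 0; 0.579 -0.109 0.3 0 0 0; 0.579 -0.109 0.35 0 0 0; 0.579 -0.109 0.35 0 0 0' && python3 -m inch '0 0 0 0 0 0; 0 0 0 0 0 0' && python3 -c "
from h import *
togo([.638,-.2365,.041],-8.6)"
```

```text
clock: 7.55
tool_pos: [0.6353, -0.2364, 0.0759]
orientation: [179.6, 0.0, -98.7]
force: [-1.0, -0.8, -1.2]
opening: 0.0496
gripper_force: 30.0
clock: 7.72
tool_pos: [0.6388, -0.237, 0.0815]
orientation: [-179.9, -0.0, -98.7]
force: [0.6, 0.2, -0.5]
opening: 0.0494
gripper_force: 30.0
shift [-0.0013  0.0031  0.1352] turn [-0.0006 -0.0001 -0.0003]
```

```bash
python3 -m inch '0 0 0.03 0 0 0; 0 0 0.06 0 0 0; 0 0 0.09 0 0 0; 0 0 0.11 0 0 0; 0 0 0.12 0 0 0; 0 0 0.128 0 0 0; 0 0 0.133 0 0 0; 0 0 0.133 0 0 0; 0 0 0.133 0 0 0'
```

```text
clock: 8.47
tool_pos: [0.6379, -0.2374, 0.0405]
orientation: [-180.0, -0.0, -98.7]
force: [0.4, 0.2, -0.4]
opening: 0.0493
gripper_force: 30.0
```

```bash
python3 -m inch '0 0 0.003 0 0 0; 0 0 0.005 0 0 0; 0 0 0.005 0 0 0' && python3 -m inch '0 0 0 0 0 0; 0 0 0 0 0 0; 0 0 0 0 0 0; 0 0 0 0 0 0; 0 0 0 0 0 0; 0 0 0 0 0 0' -1 && python3 -m inch '0 0 -0.05 0 0 0; 0 0 -0.15 0 0 0; 0 0 -0.27 0 0 0; 0 0 -0.4 0 0 0; 0 0 -0.5 0 0 0; 0 0 -0.6 0 0 0; 0 0 -0.6 0 0 0' && python3 - <<'E'
from h import *
C=cam("wrist"); im=snapshot("wrist"); cv2.imwrite("pics/w3.png",im[:,:,::-1])
x,y,z=get_obs()["tool_pos"]; print(x,y,z)
for m in cut_out("wrist","pine_slat")[:2]: print("slat",m["rect"],m["p"],fitbox(C,m["pixels"],.19,.05,.016,(.638,-.2335,1.42,.034)))
togo([.638,-.05,.25],-8.6)
E
```

```text
clock: 8.72
tool_pos: [0.6381, -0.2375, 0.0397]
orientation: [-179.9, -0.0, -98.7]
force: [0.0, 1.5, 4.4]
opening: 0.0495
gripper_force: 30.0
clock: 9.22
tool_pos: [0.6376, -0.2374, 0.0387]
orientation: [180.0, -0.0, -98.7]
force: [-0.3, -0.4, -0.0]
opening: 0.0839
gripper_force: 0.0
clock: 9.8
tool_pos: [0.6406, -0.2385, 0.2266]
orientation: [-179.4, -0.1, -98.7]
force: [0.9, -1.0, 1.6]
opening: 0.0879
gripper_force: 0.0
0.6395764488491229 -0.23787691211497847 0.22327517369626868
slat [306.5, 95.7, 41.0, 156.5] 0.68 (array([ 0.64002585, -0.2364103 ,  1.41937659]), np.float64(0.02157034333805019))
shift [-0.6172  0.0956 -0.0984] turn [-0.0011  0.0001 -0.0007]
```

View pics/w3.png

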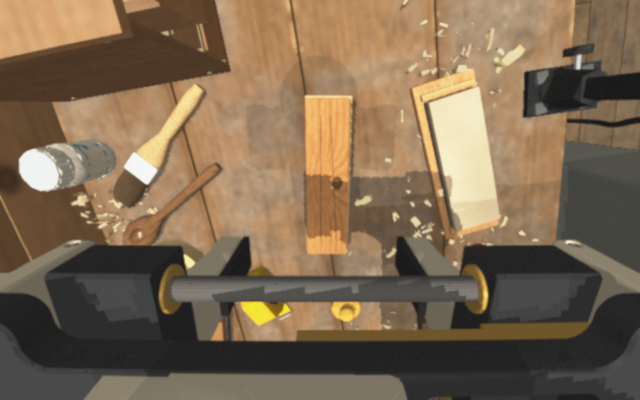

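The slat is on the billet, at (328,175), parallel with it and with a thin cream rim at the ends. I'll measure the overhang numerically along its axis and get the hover for the black weight.

```bash
python3 - <<'E'
from h import *
im=cv2.cvtColor(cv2.imread("pics/w3.png"),cv2.COLOR_BGR2HSV)
for c in(315,330,345): print(c,"top",[tuple(map(int,im[r,c])) for r in range(91,101)],"bot",[tuple(map(int,im[r,c])) for r in range(247,258)])
print("row140",[(c,)+tuple(map(int,im[140,c])) for c in list(range(301,311))+list(range(347,357))])
C=cam("wrist");u=np.array([.1512,.9885]);v=np.array([-.9885,.1512]);b=np.array([.6388,-.2335])
for nm,l,z in(("billet",.1,.034),("slat",.095,.05)):
  print(nm,proj(C,[np.r_[b+s*l*u,z] for s in(-1,1)]).round(1).tolist())
togo([.5,.08,.26],-8.6); togo([.451,.254,.26],-8.6)
E
```

```text
315 top [(14, 90, 158), (15, 92, 158), (15, 92, 158), (15, 101, 172), (16, 109, 217), (21, 99, 239), (20, 106, 240), (18, 129, 237), (18, 140, 242), (18, 140, 243)] bot [(16, 148, 237), (16, 148, 237), (16, 147, 238), (16, 147, 238), (16, 147, 238), (16, 147, 235), (15, 136, 222), (14, 108, 196), (15, 88, 177), (15, 87, 172), (15, 88, 171)]
330 top [(15, 94, 166), (15, 95, 167), (15, 97, 169), (15, 103, 183), (17, 105, 220), (21, 97, 241), (21, 104, 241), (16, 132, 233), (15, 150, 234), (15, 153, 235)] bot [(15, 152, 232), (15, 152, 231), (15, 153, 230), (15, 154, 229), (15, 154, 229), (15, 155, 226), (14, 156, 204), (14, 145, 155), (14, 126, 123), (15, 118, 119), (14, 120, 123)]
345 top [(15, 105, 173), (15, 105, 173), (15, 107, 172), (16, 108, 177), (16, 111, 211), (21, 102, 237), (21, 105, 240), (17, 134, 233), (16, 147, 235), (16, 147, 237)] bot [(15, 148, 221), (16, 147, 227), (16, 145, 231), (16, 142, 232), (16, 141, 232), (16, 140, 227), (14, 132, 209), (15, 107, 178), (16, 89, 161), (15, 81, 158), (15, 80, 157)]
row140 [(301, 15, 100, 150), (302, 15, 107, 146), (303, 15, 113, 145), (304, 15, 123, 158), (305, 14, 143, 201), (306, 16, 144, 232), (307, 17, 144, 239), (308, 17, 146, 239), (309, 17, 146, 238), (310, 16, 149, 236), (347, 16, 148, 235), (348, 15, 149, 218), (349, 16, 127, 197), (350, 17, 112, 195), (351, 17, 111, 161), (352, 16, 112, 121), (353, 15, 117, 124), (354, 15, 117, 144), (355, 15, 116, 163), (356, 15, 118, 167)]
billet [[324.7, 94.7], [324.5, 254.9]]
slat [[324.8, 98.9], [324.5, 257.5]]
shift [-0.9758  0.6159 -0.1333] turn [-0.0011  0.0001 -0.0007]
shift [-1.5243  0.8653 -0.1339] turn [-0.0011  0.0001 -0.0007]
```

```bash
python3 -m inch '-0.05 0.03 -0.05 0 0 0; -0.15 0.08 -0.1 0 0 0; -0.26 0.15 -0.134 0 0 0; -0.37 0.21 -0.134 0 0 0; -0.48 0.27 -0.134 0 0 0; -0.59 0.33 -0.134 0 0 0; -0.7 0.4 -0.134 0 0 0; -0.81 0.46 -0.134 0 0 0; -0.92 0.52 -0.134 0 0 0; -0.99 0.56 -0.134 0 0 0' && python3 -c "
from h import *
togo([.451,.254,.26],-8.6)"
```

```text
clock: 10.73
tool_pos: [0.5148, 0.0838, 0.2576]
orientation: [179.9, -0.0, -98.7]
force: [0.3, -1.1, -0.6]
opening: 0.0878
gripper_force: 0.0
shift [-0.5287  0.2958 -0.0076] turn [ 0.0006 -0.0002 -0.0004]
```

```bash
python3 -m inch '-0.09 0.05 0 0 0 0; -0.19 0.1 0 0 0 0; -0.29 0.16 0 0 0 0; -0.39 0.22 0 0 0 0; -0.47 0.26 0 0 0 0; -0.51 0.285 0 0 0 0; -0.51 0.285 0 0 0 0; -0.51 0.285 0 0 0 0' && python3 - <<'E'
from h import *
C=cam("wrist"); im=snapshot("wrist"); cv2.imwrite("pics/w4.png",im[:,:,::-1])
T=cam("top"); print(get_obs()["tool_pos"])
for t in("black_weight","red_weight","brass_weight"):
  for m in cut_out("wrist",t)[:4]:
    ys,xs=np.nonzero(m["pixels"]); print(t,np.round(m["rect"]),m["p"],np.median(im[ys,xs],axis=0))
  for l in landmark_of("wrist",t)[:4]: print("  lm",l, plane(C,[l["uv"]],0))
cv2.imwrite("pics/w4c.png",cv2.resize(im[60:280,180:460,::-1],None,fx=2.5,fy=2.5))
E
```

```text
clock: 11.4
tool_pos: [0.4546, 0.2461, 0.2577]
orientation: [179.9, -0.1, -98.6]
force: [-0.1, -0.5, -0.3]
opening: 0.0875
gripper_force: 0.0
[0.45497583 0.24546247 0.25790302]
black_weight [310. 165.  31.  36.] 0.83 [63. 58. 57.]
black_weight [248. 185.  32.  37.] 0.79 [217.  108.  227.5]
black_weight [133. 166.  45.  40.] 0.59 [ 45. 211. 186.]
  lm {'uv': [263.2, 197.5], 'p': 0.74} [[0.55087219 0.27756349]]
  lm {'uv': [326.8, 179.1], 'p': 0.67} [[0.45257718 0.26391589]]
  lm {'uv': [164.2, 180.6], 'p': 0.59} [[0.69081813 0.22988027]]
```

View pics/w4c.png

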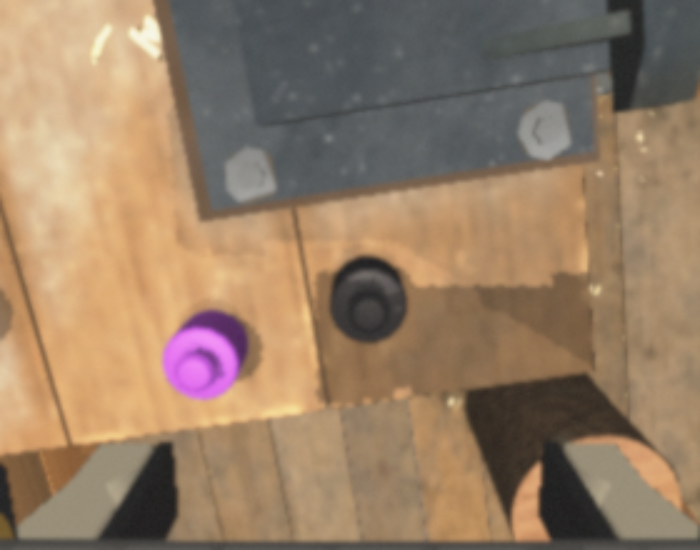

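Candidates in this wrist view are black (326,180), purple (261,200) and cyan (155,186). Only the one at (326,180) is black as described, and it stands free between the vise base and the bench edge. I'll localise it and triangulate its knob.

```bash
python3 - <<'E'
from h import *
C=cam("wrist");T=cam("top")
print("knob@.0585",plane(C,[[328,184.4]],.0585),"lm",plane(C,[[326.8,179.1]],0))
t0=cv2.imread("pics/top0.png"); cv2.imwrite("pics/x.png",t0)
g=cv2.cvtColor(t0[245:285,185:235],cv2.COLOR_BGR2GRAY); ys,xs=np.nonzero(g<75); print("top dark centroid",xs.mean()+185,ys.mean()+245,len(xs))
x,e=tri([(T,[xs.mean()+185,ys.mean()+245]),(C,[325.5,180.5])]); print("mid",x,e)
X=np.array([.4515,.2535])
print(proj(C,[[*X,.0585],[*X,.042],[*X,0]]),proj(T,[[*X,.0585],[*X,.042],[*X,0]]))
togo([*X,.012],-8.6)
E
```

```text
knob@.0585 [[0.45227506 0.25689756]] lm [[0.45414323 0.26373464]]
top dark centroid 210.48046875 263.36328125 256
mid [0.45391776 0.24735915 0.06380065] [np.float64(0.0027122000899171828), np.float64(0.0027122000899171862)]
[[328.20931227 181.74460194]
 [328.0032065  178.73534561]
 [327.54744119 172.08274867]] [[207.21520284 263.98273934]
 [209.17616441 263.34195186]
 [213.86183982 261.81027973]]
shift [-0.0256  0.0179  0.823 ] turn [ 0.     -0.     -0.0011]
```

```bash
cat >> h.py <<'E'
def fitcyl(c,mask,x0,zb=0.):
    from scipy.optimize import minimize
    m4=cv2.resize(mask.astype(np.uint8)*255,None,fx=4,fy=4)>127; a=np.linspace(0,2*np.pi,48,endpoint=False)
    ring=lambda r,z:np.c_[r*np.cos(a),r*np.sin(a),0*a+z]
    B=np.vstack([ring(.021,0),ring(.021,.042)]); Kn=np.vstack([ring(.011,.042),ring(.011,.0585)])
    def f(p):
        g=np.zeros(m4.shape,np.uint8)
        for P in(B,Kn):
            h=cv2.convexHull(((proj(c,P+[p[0],p[1],zb])+.5)*64-8).astype(np.int32)); cv2.fillConvexPoly(g,h,1,shift=4)
        g=g>0; return 1-(g&m4).sum()/max(1,(g|m4).sum())
    s=np.array(x0[:2],float)
    for d in(.01,.003):
        r=minimize(f,s,method='Nelder-Mead',options=dict(initial_simplex=np.vstack([s,s+[d,0],s+[0,d]]),xatol=1e-4,fatol=1e-4)); s=r.x
    return s,r.fun
E
python3 - <<'E'
from h import *
T=cam("top"); t0=cv2.imread("pics/top0.png"); hsv=cv2.cvtColor(t0,cv2.COLOR_BGR2HSV); g=cv2.cvtColor(t0,cv2.COLOR_BGR2GRAY)
for th in(60,75,90):
  m=np.zeros(g.shape,bool); m[245:285,185:232]=(g<th)[245:285,185:232]; print("top",th,m.sum(),fitcyl(T,m,(.451,.254)))
C=cam("wrist"); im=snapshot("wrist"); print(get_obs()["tool_pos"])
m=cut_out("wrist","black_weight")
for q in m: 
  xs=np.nonzero(q["pixels"]); 
  if np.median(im[xs])<90: print(q["rect"],fitcyl(C,q["pixels"],(.451,.254)))
gw=cv2.cvtColor(im,cv2.COLOR_RGB2GRAY); w=np.zeros(gw.shape,bool); w[155:210,300:350]=(gw<85)[155:210,300:350]; print(w.sum(),fitcyl(C,w,(.451,.254)))
E
```

```text
top 60 169 (array([0.45039282, 0.2565682 ]), np.float64(0.5085735133163078))
top 75 245 (array([0.45095209, 0.25669835]), np.float64(0.28678077203204666))
top 90 297 (array([0.45094548, 0.25718629]), np.float64(0.1435042580177568))
[0.45562156 0.24526811 0.25894732]
[311.9, 163.2, 29.0, 35.6] (array([0.45275566, 0.25826193]), np.float64(0.0769961977186312))
782 (array([0.45214105, 0.25734763]), np.float64(0.15007469781339133))
```

```bash
python3 -c "
from h import *
togo([.452,.2573,.012],-8.6)"
```

```text
shift [-0.0374  0.018   0.8233] turn [-0.     0.    -0.001]
```

```bash
python3 -m inch '-0.02 0.01 0.07 0 0 0; -0.037 0.018 0.18 0 0 0; -0.037 0.018 0.3 0 0 0; -0.037 0.018 0.42 0 0 0; -0.037 0.018 0.54 0 0 0; -0.037 0.018 0.65 0 0 0; -0.037 0.018 0.74 0 0 0; -0.037 0.018 0.8 0 0 0; -0.037 0.018 0.823 0 0 0; -0.037 0.018 0.823 0 0 0' && python3 -m inch '0 0 0 0 0 0; 0 0 0 0 0 0; 0 0 0 0 0 0; 0 0 0 0 0 0; 0 0 0 0 0 0; 0 0 0 0 0 0; 0 0 0 0 0 0; 0 0 0 0 0 0' 1 && python3 -m inch '0 0 -0.05 0 0 0; 0 0 -0.15 0 0 0; 0 0 -0.27 0 0 0; 0 0 -0.4 0 0 0; 0 0 -0.53 0 0 0; 0 0 -0.66 0 0 0; 0 0 -0.77 0 0 0; 0 0 -0.82 0 0 0; 0 0 -0.82 0 0 0; 0 0 -0.82 0 0 0' && python3 -c "
from h import *
print(get_obs()['force']); togo([.638,-.235,.26],-8.6)"
```

```text
clock: 12.68
tool_pos: [0.4512, 0.2567, 0.0106]
orientation: [179.9, -0.2, -98.7]
force: [0.3, -0.2, 0.7]
opening: 0.0876
gripper_force: 0.0
clock: 13.35
tool_pos: [0.4515, 0.2576, 0.0123]
orientation: [180.0, 0.0, -98.7]
force: [-1.2, 0.3, 3.4]
opening: 0.0418
gripper_force: 30.0
clock: 14.18
tool_pos: [0.4512, 0.2576, 0.2575]
orientation: [180.0, 0.0, -98.7]
force: [-0.1, 0.4, -5.5]
opening: 0.0417
gripper_force: 30.0
[-0.13850312  0.3570211  -5.54562688]
shift [ 1.5282 -0.8652 -0.01  ] turn [ 0.0002  0.0002 -0.0008]
```

```bash
python3 -m inch '0.05 -0.03 0 0 0 0; 0.14 -0.08 0 0 0 0; 0.25 -0.14 0 0 0 0; 0.36 -0.2 0 0 0 0; 0.47 -0.27 0 0 0 0; 0.58 -0.33 0 0 0 0; 0.69 -0.39 0 0 0 0; 0.8 -0.45 0 0 0 0; 0.91 -0.51 0 0 0 0; 0.99 -0.56 0 0 0 0' && python3 -c "
from h import *
togo([.6385,-.233,.14],-8.6)"
```

```text
clock: 15.02
tool_pos: [0.5716, -0.0641, 0.2547]
orientation: [179.7, -0.1, -98.8]
force: [0.4, 1.1, -4.2]
opening: 0.0409
gripper_force: 30.0
shift [ 0.5219 -0.3083  0.3815] turn [ 0.0016 -0.0004 -0.0011]
```

```bash
python3 -m inch '0.09 -0.05 0 0 0 0; 0.19 -0.11 0.02 0 0 0; 0.29 -0.17 0.06 0 0 0; 0.39 -0.23 0.12 0 0 0; 0.46 -0.27 0.2 0 0 0; 0.5 -0.295 0.29 0 0 0; 0.515 -0.305 0.36 0 0 0; 0.515 -0.305 0.37 0 0 0; 0.515 -0.305 0.37 0 0 0; 0.515 -0.305 0.37 0 0 0' && python3 -c "
from h import *
togo([.6385,-.233,.0635],-8.6)"
```

```text
clock: 15.85
tool_pos: [0.6394, -0.2276, 0.1465]
orientation: [179.9, -0.0, -98.7]
force: [1.2, 0.2, -3.6]
opening: 0.0414
gripper_force: 30.0
shift [ 1.810e-02 -1.000e-04  2.767e-01] turn [ 0.0005 -0.0001 -0.0005]
```

```bash
python3 -m inch '0.018 0 0.05 0 0 0; 0.018 0 0.12 0 0 0; 0.018 0 0.19 0 0 0; 0.018 0 0.24 0 0 0; 0.018 0 0.265 0 0 0; 0.018 0 0.275 0 0 0; 0.018 0 0.275 0 0 0; 0.018 0 0.275 0 0 0'
```

```text
clock: 16.52
tool_pos: [0.64, -0.2332, 0.0663]
orientation: [-179.9, -0.0, -98.7]
force: [0.2, 0.6, -3.8]
opening: 0.0415
gripper_force: 30.0
```

```bash
python3 -m inch '0 0.004 0.004 0 0 0; 0 0.004 0.008 0 0 0; 0 0.004 0.011 0 0 0; 0 0.004 0.013 0 0 0; 0 0.004 0.013 0 0 0'
```

```text
clock: 16.93
tool_pos: [0.6381, -0.2332, 0.0623]
orientation: [-179.9, -0.0, -98.7]
force: [-2.4, 2.6, 5.3]
opening: 0.0411
gripper_force: 30.0
```

```bash
python3 -m inch '0 0 0 0 0 0; 0 0 0 0 0 0; 0 0 0 0 0 0; 0 0 0 0 0 0; 0 0 0 0 0 0; 0 0 0 0 0 0' -1 && python3 -m inch '0 0 -0.05 0 0 0; 0 0 -0.15 0 0 0; 0 0 -0.27 0 0 0; 0 0 -0.4 0 0 0; 0 0 -0.5 0 0 0; 0 0 -0.6 0 0 0; 0 0 -0.6 0 0 0; 0 0 -0.6 0 0 0;  0 0 -0.6 0 0 0' && python3 - <<'E'
from h import *
C=cam("wrist"); im=snapshot("wrist"); cv2.imwrite("pics/w5.png",im[:,:,::-1])
print(get_obs()["tool_pos"])
for q in cut_out("wrist","black_weight")[:3]: print(q["rect"],q["p"],np.median(im[q["pixels"]],axis=0),fitcyl(C,q["pixels"],(.638,-.233),.05))
for m in cut_out("wrist","pine_slat")[:1]: print("slat",m["rect"],m["p"],fitbox(C,m["pixels"]|(np.zeros(1)>1),.19,.05,.016,(.638,-.2335,1.42,.034)))
T=cam("top"); t0=cv2.cvtColor(cv2.imread("pics/top0.png"),cv2.COLOR_BGR2HSV); h,s,v=cv2.split(t0)
m=np.zeros(h.shape,bool); m[245:295,335:375]=(((h<6)|(h>174))&(s>170)&(v>60))[245:295,335:375]; print("red",m.sum(),fitcyl(T,m,(.436,-.0855)))
togo([.436,-.0855,.22],-8.6)
E
```

```text
clock: 17.43
tool_pos: [0.6378, -0.2332, 0.0606]
orientation: [180.0, -0.0, -98.7]
force: [0.2, -0.2, 0.1]
opening: 0.076
gripper_force: 0.0
clock: 18.18
tool_pos: [0.6374, -0.233, 0.2402]
orientation: [180.0, 0.0, -98.7]
force: [-0.7, -0.2, -0.7]
opening: 0.0877
gripper_force: 0.0
[ 0.6370771  -0.232913    0.23935691]
[303.7, 165.9, 35.7, 37.9] 0.59 [42.5 40.  39. ] (array([ 0.6396591 , -0.23265486]), np.float64(0.053724109551460786))
slat [299.0, 91.1, 43.8, 153.4] 0.88 (array([ 0.63999888, -0.23663748,  1.42057402]), np.float64(0.23331917541658842))
red 269 (array([ 0.43953912, -0.08258559]), np.float64(0.11324257425742579))
shift [-0.3843  0.7369  0.0653] turn [ 0.0008  0.     -0.0007]
```

View pics/w5.png

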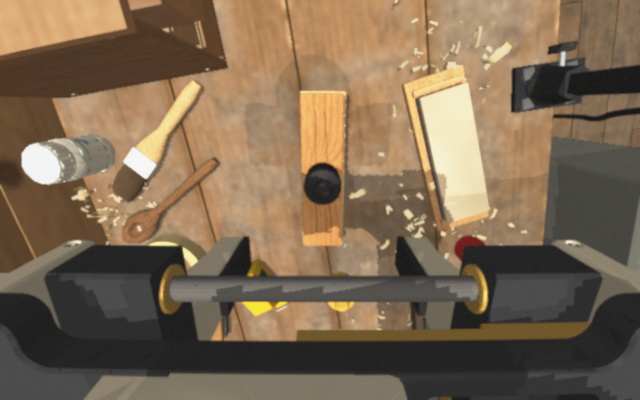

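Black is upright in the middle of the slat at (322,183), with the slat still straight. The two whole things left to fetch are red (470,245) and brass (342,303). Next is red.

```bash
python3 -m inch '-0.04 0.07 0 0 0 0; -0.09 0.18 0 0 0 0; -0.15 0.29 0 0 0 0; -0.21 0.4 0 0 0 0; -0.27 0.51 0 0 0 0; -0.33 0.61 0 0 0 0; -0.37 0.69 0 0 0 0; -0.39 0.725 0 0 0 0; -0.39 0.725 0 0 0 0; -0.39 0.725 0 0 0 0' && python3 - <<'E'
from h import *
C=cam("wrist"); im=snapshot("wrist"); cv2.imwrite("pics/w6.png",im[:,:,::-1])
print(get_obs()["tool_pos"])
for t in("red_weight","black_weight"):
  for q in cut_out("wrist",t)[:3]: print(t,q["rect"],q["p"],np.median(im[q["pixels"]],axis=0),fitcyl(C,q["pixels"],(.4395,-.0826)))
h,s,v=cv2.split(cv2.cvtColor(im,cv2.COLOR_RGB2HSV)); m=((h<6)|(h>174))&(s>170)&(v>50); m[240:]=0
n,lab,st,_=cv2.connectedComponentsWithStats(m.astype(np.uint8)); k=1+st[1:,4].argmax(); print(st[k],fitcyl(C,lab==k,(.4395,-.0826)))
E
```

```text
clock: 19.17
tool_pos: [0.4407, -0.0842, 0.2408]
orientation: [-180.0, -0.0, -98.6]
force: [-0.0, 0.4, 0.7]
opening: 0.0875
gripper_force: 0.0
[ 0.4411195  -0.08452661  0.24061102]
red_weight [309.5, 155.3, 30.3, 36.4] 0.62 [149.  39.  31.] (array([ 0.44028474, -0.0812625 ]), np.float64(0.09838500092816038))
black_weight [81.8, 55.5, 66.3, 39.8] 0.7 [47. 44. 42.] (array([ 0.4395, -0.0826]), np.float64(1.0))
[309 158  33  35 867] (array([ 0.43952132, -0.08260449]), np.float64(0.14172546107191486))
```

View pics/w6.png

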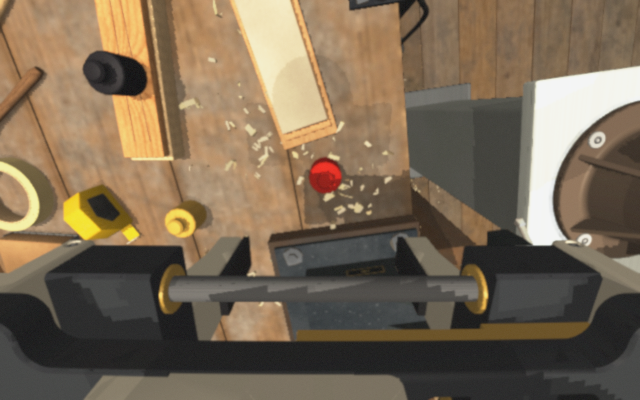

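Red is alone at (325,175), clear of the whetstone corner at (285,148) and the vise base below row 215. Descending onto it.

```bash
python3 -c "
from h import *
togo([.4398,-.0822,.012],-8.6)"
```

```text
shift [-0.0085  0.0055  0.761 ] turn [ 0.0002 -0.0002 -0.0009]
```

```bash
python3 -m inch '-0.009 0.005 0.07 0 0 0; -0.009 0.005 0.18 0 0 0; -0.009 0.005 0.3 0 0 0; -0.009 0.005 0.42 0 0 0; -0.009 0.005 0.54 0 0 0; -0.009 0.005 0.64 0 0 0; -0.009 0.005 0.71 0 0 0; -0.009 0.005 0.75 0 0 0; -0.009 0.005 0.761 0 0 0; -0.009 0.005 0.761 0 0 0' && python3 -m inch '0 0 0 0 0 0; 0 0 0 0 0 0; 0 0 0 0 0 0; 0 0 0 0 0 0; 0 0 0 0 0 0; 0 0 0 0 0 0; 0 0 0 0 0 0; 0 0 0 0 0 0' 1 && python3 -m inch '0 0 -0.05 0 0 0; 0 0 -0.15 0 0 0; 0 0 -0.27 0 0 0; 0 0 -0.4 0 0 0; 0 0 -0.53 0 0 0; 0 0 -0.65 0 0 0; 0 0 -0.73 0 0 0; 0 0 -0.76 0 0 0; 0 0 -0.76 0 0 0; 0 0 -0.76 0 0 0' && python3 -c "
from h import *
u=np.array([.1512,.9885])*.064
print(get_obs()['force'],u); togo([.6382+u[0],-.233+u[1],.14],-8.6)"
```

```text
clock: 20.15
tool_pos: [0.4391, -0.0823, 0.011]
orientation: [179.8, -0.1, -98.8]
force: [0.6, -1.1, -0.1]
opening: 0.0875
gripper_force: 0.0
clock: 20.82
tool_pos: [0.4391, -0.0816, 0.0125]
orientation: [180.0, -0.0, -98.7]
force: [-0.4, 1.5, 4.8]
opening: 0.0415
gripper_force: 30.0
clock: 21.65
tool_pos: [0.4386, -0.0814, 0.239]
orientation: [179.9, 0.0, -98.8]
force: [-0.9, -0.0, -4.3]
opening: 0.0411
gripper_force: 30.0
[-0.86182626 -0.03257659 -4.29043213] [0.0096768 0.063264 ]
shift [ 0.1849 -0.7349  0.3287] turn [ 0.0005  0.0001 -0.0008]
```

```bash
python3 -m inch '0.01 -0.05 0 0 0 0; 0.03 -0.14 0 0 0 0; 0.06 -0.25 0 0 0 0; 0.09 -0.36 0 0 0 0; 0.12 -0.47 0 0 0 0; 0.15 -0.58 0.04 0 0 0; 0.17 -0.67 0.1 0 0 0; 0.185 -0.725 0.2 0 0 0; 0.185 -0.735 0.27 0 0 0; 0.185 -0.735 0.32 0 0 0' && python3 -m inch '0 0 0 0 0 0; 0 0 0 0 0 0; 0 0 0 0 0 0' && python3 -c "
from h import *
togo([.6479,-.1697,.0635],-8.6)"
```

```text
clock: 22.48
tool_pos: [0.6467, -0.1702, 0.1366]
orientation: [179.4, -0.0, -98.8]
force: [-0.7, 0.1, -3.5]
opening: 0.0417
gripper_force: 30.0
clock: 22.73
tool_pos: [0.6488, -0.17, 0.144]
orientation: [179.9, -0.0, -98.7]
force: [1.5, 0.2, -2.7]
opening: 0.0411
gripper_force: 30.0
shift [-0.0005  0.003   0.2683] turn [ 0.0003 -0.0002 -0.0006]
```

```bash
python3 -m inch '0 0.003 0.05 0 0 0; 0 0.003 0.12 0 0 0; 0 0.003 0.18 0 0 0; 0 0.003 0.22 0 0 0; 0 0.003 0.245 0 0 0; 0 0.003 0.255 0 0 0; 0 0.003 0.262 0 0 0; 0 0.003 0.262 0 0 0; 0 0.003 0.262 0 0 0'
```

```text
clock: 23.48
tool_pos: [0.6487, -0.1698, 0.0668]
orientation: [-179.9, 0.0, -98.7]
force: [0.3, 0.3, -3.9]
opening: 0.0418
gripper_force: 30.0
```

```bash
python3 -m inch '0 0 0.004 0 0 0; 0 0 0.008 0 0 0; 0 0 0.012 0 0 0; 0 0 0.014 0 0 0; 0 0 0.014 0 0 0' && python3 -m inch '0 0 0 0 0 0; 0 0 0 0 0 0; 0 0 0 0 0 0; 0 0 0 0 0 0; 0 0 0 0 0 0; 0 0 0 0 0 0' -1 && python3 -m inch '0 0 -0.05 0 0 0; 0 0 -0.15 0 0 0; 0 0 -0.27 0 0 0; 0 0 -0.4 0 0 0; 0 0 -0.5 0 0 0; 0 0 -0.6 0 0 0; 0 0 -0.6 0 0 0; 0 0 -0.6 0 0 0' && python3 -c "
from h import *
togo([.648,-.053,.24],-8.6)"
```

```text
clock: 23.9
tool_pos: [0.6483, -0.1698, 0.0626]
orientation: [-180.0, -0.0, -98.7]
force: [-1.8, 1.7, 5.1]
opening: 0.041
gripper_force: 30.0
clock: 24.4
tool_pos: [0.6481, -0.1698, 0.0615]
orientation: [180.0, -0.0, -98.7]
force: [-0.3, 0.1, -1.0]
opening: 0.0756
gripper_force: 0.0
clock: 25.07
tool_pos: [0.6491, -0.1698, 0.2441]
orientation: [-179.7, 0.0, -98.7]
force: [-0.5, -0.5, -1.0]
opening: 0.088
gripper_force: 0.0
shift [-0.3844  0.0626  0.0136] turn [-0.0015  0.0002 -0.0007]
```

```bash
python3 -m inch '-0.05 0.01 0 0 0 0; -0.14 0.02 0 0 0 0; -0.25 0.04 0 0 0 0; -0.33 0.055 0 0 0 0; -0.38 0.06 0 0 0 0; -0.38 0.06 0 0 0 0; -0.38 0.06 0 0 0 0; -0.38 0.06 0 0 0 0' && python3 - <<'E'
from h import *
C=cam("wrist"); im=snapshot("wrist"); cv2.imwrite("pics/w7.png",im[:,:,::-1])
print(get_obs()["tool_pos"])
for t,x0,z in(("brass_weight",(.648,-.053),0),("red_weight",(.648,-.17),.05),("black_weight",(.638,-.233),.05)):
  for q in cut_out("wrist",t)[:2]: print(t,q["rect"],q["p"],np.median(im[q["pixels"]],axis=0),fitcyl(C,q["pixels"],x0,z))
E
```

```text
clock: 25.73
tool_pos: [0.6473, -0.0546, 0.2408]
orientation: [179.9, -0.0, -98.7]
force: [0.1, -0.3, 0.2]
opening: 0.0876
gripper_force: 0.0
[ 0.64737916 -0.05497431  0.24096899]
brass_weight [315.9, 158.2, 30.7, 37.7] 0.96 [179. 135.  61.] (array([ 0.64166574, -0.04963804]), np.float64(0.05507532724129416))
brass_weight [244.2, 252.5, 47.5, 63.2] 0.2 [188. 114.  68.] (array([ 0.648, -0.053]), np.float64(1.0))
red_weight [283.7, 50.1, 40.1, 46.0] 0.8 [240.  57.  43.] (array([ 0.64988941, -0.16905075]), np.float64(0.07549730505254182))
black_weight [278.5, 3.5, 47.1, 34.1] 0.84 [69. 63. 60.] (array([ 0.63926766, -0.23381658]), np.float64(0.05213865018827846))
black_weight [287.8, 0.0, 45.0, 111.5] 0.32 [218. 179. 125.] (array([ 0.61391289, -0.23365934]), np.float64(0.9571260511524552))
```

View pics/w7.png

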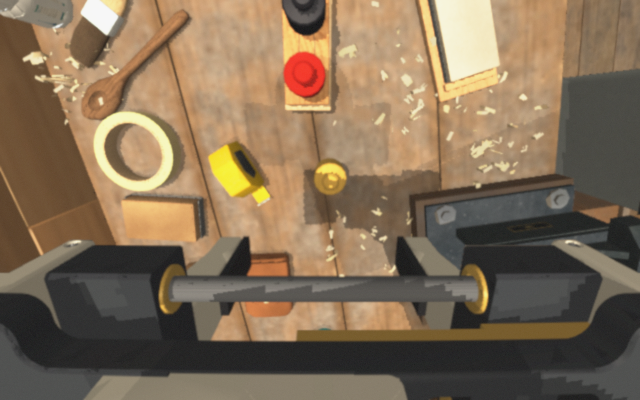

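Brass is the golden one at (331,177). Red (305,74) and black (305,10) stand well on the slat. The tape's tab ends at (268,198), so I'll narrow the fingers a little while descending.

```bash
python3 -c "
from h import *
togo([.6420,-.0498,.012],-8.6)"
```

```text
shift [-0.0154  0.0206  0.7645] turn [ 0.0001 -0.0001 -0.0011]
```

```bash
python3 -m inch '-0.015 0.02 0.07 0 0 0; -0.015 0.02 0.18 0 0 0; -0.015 0.02 0.3 0 0 0; -0.015 0.02 0.42 0 0 0; -0.015 0.02 0.54 0 0 0; -0.015 0.02 0.64 0 0 0; -0.015 0.02 0.71 0 0 0; -0.015 0.02 0.75 0 0 0; -0.015 0.02 0.764 0 0 0; -0.015 0.02 0.764 0 0 0' -0.55 && python3 -m inch '0 0 0 0 0 0; 0 0 0 0 0 0; 0 0 0 0 0 0; 0 0 0 0 0 0; 0 0 0 0 0 0; 0 0 0 0 0 0; 0 0 0 0 0 0; 0 0 0 0 0 0' 1 && python3 -m inch '0 0 -0.05 0 0 0; 0 0 -0.15 0 0 0; 0 0 -0.27 0 0 0; 0 0 -0.4 0 0 0; 0 0 -0.53 0 0 0; 0 0 -0.65 0 0 0; 0 0 -0.73 0 0 0; 0 0 -0.76 0 0 0; 0 0 -0.76 0 0 0; 0 0 -0.76 0 0 0' && python3 -c "
from h import *
u=-np.array([.1512,.9885])*.0645
print(get_obs()['force'],u); togo([.6382+u[0],-.233+u[1],.24],-8.6)"
```

```text
clock: 26.77
tool_pos: [0.6422, -0.0495, 0.0118]
orientation: [179.9, -0.0, -98.8]
force: [-0.2, 0.9, 0.5]
opening: 0.0676
gripper_force: 0.0
clock: 27.43
tool_pos: [0.6411, -0.049, 0.0132]
orientation: [179.9, -0.0, -98.7]
force: [-4.7, 1.2, 6.7]
opening: 0.0416
gripper_force: 30.0
clock: 28.27
tool_pos: [0.6414, -0.0487, 0.2388]
orientation: [179.9, 0.0, -98.7]
force: [-0.7, -0.0, -5.5]
opening: 0.0415
gripper_force: 30.0
[-0.700587   -0.04044419 -5.45988614] [-0.0097524  -0.06375825]
shift [ 0.8237 -0.083  -0.0046] turn [ 0.0006  0.0002 -0.0008]
```

```bash
python3 -m inch '0.05 -0.01 0 0 0 0; 0.14 -0.02 0 0 0 0; 0.25 -0.03 0 0 0 0; 0.37 -0.04 0 0 0 0; 0.49 -0.05 0 0 0 0; 0.61 -0.06 0 0 0 0; 0.71 -0.07 0 0 0 0; 0.79 -0.08 0 0 0 0; 0.824 -0.083 0 0 0 0; 0.824 -0.083 0 0 0 0' && python3 -m inch '0 0 0.08 0 0 0; 0 0 0.2 0 0 0; 0 0 0.3 0 0 0; 0 0 0.36 0 0 0; 0 0 0.37 0 0 0; 0 0 0.37 0 0 0; 0 0 0.37 0 0 0; 0 0 0.37 0 0 0' && python3 -c "
from h import *
togo([.6284,-.2968,.0635],-8.6)"
```

```text
clock: 29.1
tool_pos: [0.6277, -0.2997, 0.2366]
orientation: [179.7, 0.0, -98.9]
force: [-0.3, 0.5, -4.0]
opening: 0.0416
gripper_force: 30.0
clock: 29.77
tool_pos: [0.6306, -0.2972, 0.1311]
orientation: [-179.9, -0.0, -98.7]
force: [0.9, -0.1, -3.8]
opening: 0.0415
gripper_force: 30.0
shift [-0.0003  0.0079  0.2252] turn [-0.0008 -0.0002 -0.0005]
```

```bash
python3 -m inch '0 0.006 0.05 0 0 0; 0 0.006 0.11 0 0 0; 0 0.006 0.16 0 0 0; 0 0.006 0.195 0 0 0; 0 0.006 0.21 0 0 0; 0 0.006 0.22 0 0 0; 0 0.006 0.222 0 0 0; 0 0.006 0.222 0 0 0; 0 0.006 0.222 0 0 0'
```

```text
clock: 30.52
tool_pos: [0.6283, -0.297, 0.0638]
orientation: [-179.9, -0.0, -98.7]
force: [-0.9, -1.4, -3.9]
opening: 0.0415
gripper_force: 30.0
```

```bash
python3 -m inch '0 0 0.003 0 0 0; 0 0 0.005 0 0 0; 0 0 0.005 0 0 0; 0 0 0.005 0 0 0' && python3 -m inch '0 0 0 0 0 0; 0 0 0 0 0 0; 0 0 0 0 0 0; 0 0 0 0 0 0; 0 0 0 0 0 0; 0 0 0 0 0 0' -1 && python3 -m inch '0 0 -0.05 0 0 0; 0 0 -0.15 0 0 0; 0 0 -0.27 0 0 0; 0 0 -0.4 0 0 0; 0 0 -0.5 0 0 0; -0.1 0 -0.6 0 0 0; -0.2 0 -0.6 0 0 0; -0.2 0 -0.6 0 0 0; -0.2 0 -0.6 0 0 0' && python3 - <<'E'
from h import *
C=cam("wrist"); im=snapshot("wrist"); cv2.imwrite("pics/w8.png",im[:,:,::-1])
b=np.array([.6388,-.2335]); u=np.array([.1512,.9885]); v=np.array([-.9885,.1512])
for t,x0 in(("brass_weight",(.6284,-.297)),("red_weight",(.648,-.17)),("black_weight",(.638,-.233))):
  for q in cut_out("wrist",t)[:2]:
    p,e=fitcyl(C,q["pixels"],x0,.05); print(t,np.round(q["rect"]),round(q["p"],2),p.round(4),round(e,3),"billet frame",((p-b)@u).round(4),((p-b)@v).round(4))
E
```

```text
clock: 30.85
tool_pos: [0.6284, -0.2971, 0.0633]
orientation: [-179.9, -0.0, -98.7]
force: [-2.7, 1.8, 4.5]
opening: 0.0414
gripper_force: 30.0
clock: 31.35
tool_pos: [0.6277, -0.2969, 0.0612]
orientation: [180.0, -0.0, -98.7]
force: [0.4, -0.3, 0.0]
opening: 0.0759
gripper_force: 0.0
clock: 32.1
tool_pos: [0.6372, -0.2361, 0.2422]
orientation: [-179.9, 0.0, -98.6]
force: [0.6, -0.0, -0.3]
opening: 0.0878
gripper_force: 0.0
brass_weight [305. 104.  40.  42.] 0.91 [ 0.63   -0.2981] 0.047 billet frame -0.0652 -0.001
brass_weight [298. 165.  44.  41.] 0.62 [ 0.6284 -0.297 ] 1.0 billet frame -0.0643 0.0007
red_weight [304. 211.  32.  44.] 0.72 [ 0.6501 -0.1702] 0.073 billet frame 0.0642 -0.0016
red_weight [244. 259.  44.  59.] 0.57 [ 0.648 -0.17 ] 1.0 billet frame 0.0642 0.0005
black_weight [302. 166.  39.  41.] 0.79 [ 0.6399 -0.233 ] 0.051 billet frame 0.0007 -0.001
```

View pics/w8.png

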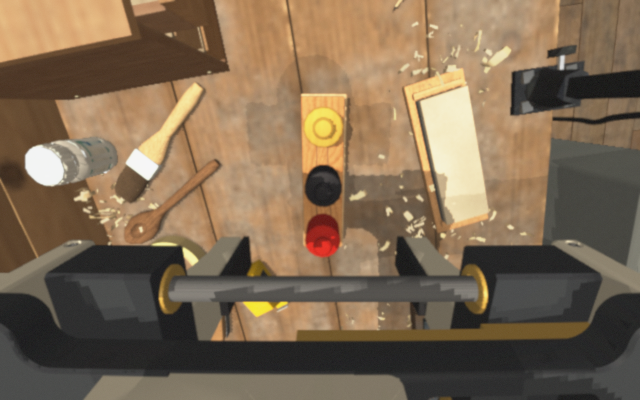

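Brass (323,127), black (322,185) and red (322,235) stand in line on the slat, which lies straight on the billet. The fitted offsets are all well inside the limits, and the arm is clear and at rest.

```bash
python3 -c "
from plant import *
print(close_job())"
```

```text
the job is handed in; nothing more can be done
None
```

The job is handed in at about 32 s of the 99 s: the slat lies on the billet, and by the last wrist picture black is within 1 mm of the middle, red 64 mm to its left and brass 65 mm to its right, all within 2 mm of the middle line; the handover gave no verdict, and the bystanders were not re-measured.

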